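# Seat a keyed drive disc on its stand

### The arm

A 6-joint arm with a two-finger parallel gripper is mounted at the origin on a cart in front of the work surface, level with it; the furniture and walls round the work are solid. World frame = base frame: x ahead of the robot, y to its left, z up, the work surface at z = 0. Lengths are in m, angles in rad, forces in N, time in s.
With the tool pointing down it reaches from about 0.375 to 0.9 m from the base axis. Payload 3.1 kg.
Tool frame: the origin (TCP) lies at the centre of the arm's flange, where the gripper is bolted on; the fingertips stand 173 mm ahead of it and the grasp point (between the pads) lies 155 mm ahead of it; z points along the fingers, x is the direction in which the jaws open and shut, and the axes are right-handed (so a half turn about z gives the same grasp; the last joint's range is limited). The gripper opens to 85 mm and grips with 20 to 120 N. Pads are 22 mm wide; open, the fingers measure 114 mm over their backs; the gripper's body (76 mm by 85 mm) begins 54 mm behind the grasp point. The pads swing forward as they close: fully open they stand 13 mm farther back than shut.
Start: joints at [1.169, 0.527, 1.433, -0, 1.181, -0.178], TCP at [0.138, 0.61, 0.405] pointing down, gripper open.
Joint ranges: [-3.08, 3.08], [-0.75, 2.2], [0.22, 2.44], [-1.43, 4.57], [0, 2.65], [-2.85, 2.85]. Speed limits (rad/s): [2.79, 2.79, 3.14, 3.14, 3.14, 3.14].

### API

Orientations are given as a unit quaternion [x, y, z, w].
In Python, from station import manip gives the robot as it stands.
- The arm moves only by the shell command python3 -m jog 'ROWS' [OPENING] [FORCE]. ROWS is JSON, a list that holds one entry, the list of rows, each a list of 4 numbers: the shift along the world's x, y, z in mm, then the turn about the world's z in degrees. A call has exactly 8 rows; each row shifts and turns the commanded pose from where the row before left it; what a row does not reach is not made up. A row lasts 1/8 s, in which the tool goes at most 62.5 mm and 10.7 degrees, less where a joint would pass 70% of its speed; a pose out of reach is approached as far as the arm can. A call is refused whole if a number of a shift passes 62.5 or a number of a turn 10.7, either way. A call with a gripper value outside its range is refused whole. OPENING is the opening in per cent of the stroke, from 0 (shut) to 100 (fully open), set as the call begins (- or left out, the last holds). The fingers move at their own pace and stop on an object; FORCE is the grip in N (left out, the last holds). Time passes only in rows, so rows that do not move let the fingers close, or fill a call up. It gives the time, the measured TCP pose, the force and the opening at its end, in the units of the state.
- manip.sense(): the state, without advancing time (a new reading comes with each control period).
- manip.snapshot(name): name is "scene" or "top"; returns the picture (400x640x3 uint8, red, green, blue); there is no depth.
- manip.camera_info(name): a dict with "fx", "fy", "cx", "cy" (pixels), "k1" (the pictures are not rectified: a ray, as slopes to the right and down, at radius r is drawn at 1 + k1 r^2 times it, then the intrinsics apply), "R" (3x3) and "t" (3): a world point X has camera coordinates R X + t. Camera axes: x right, y down, z forward; pixel columns grow to the right and rows downward; lengths in m; the calibration is good to about 2 mm. A picture is of the moment at which its call begins. camera_info takes no time and is no camera call.
- manip.sign_off(): hands the job in, once; it reports no verdict.
The state is a dict: "t": time; "q": joint angles; "qd": joint speeds; "tau": joint torques, N m; "tcp_pos": TCP position; "tool_rot": TCP orientation; "force": force on the tool from outside, world axes, zero at the start; "ft_torque": the same for the moment, N m; "finger_gap": opening from 0.0 (shut) to 1.0 (fully open).
Only numpy, scipy, OpenCV 4.12 (cv2) and the standard library are available. Lean on these libraries where they do the work, as an engineer would, in place of code of your own. Each camera call takes 0.05 s, during which the arm holds its last target. There are 200 camera calls.

### The job

The notched metal disc sits loosely on the hub stand with its notch turned away from the stand's key. Push the disc round by its pegs with a fingertip until the notch is over the key, then press down on the disc's middle boss until it is fully home and level on the stand, and draw back. Never lift the disc, and leave the things lying around it where they are.

Things in the scene. Friction and masses are not known exactly. Their poses are not given: they have to be found in the camera images.
- stand: Round grey stand fixed to the bench, 150 mm across, 12 mm thick; place and yaw vary. Origin: centre of its underside, at bench level; z up along the spindle, +x from the axis to the key. A 20 mm spindle, hidden in the hollow under the disc's boss (top 53 mm above the bench), centres the disc with 0.7 mm radial play. The seat for the disc is 20 mm above the bench.
- key (a point): The point of the stand's key at 53 mm from the axis and 20 mm above the bench. The key is a single radial dark steel bar from 49 to 71 mm from the axis, 9 mm wide, with a half-round top (radius 4.5 mm) 28.5 mm above the bench. Its outer 11 mm shows beyond the disc's rim (seen from above). Axes as the stand's.
- disc: Loose metal disc, 0.18 to 0.35 kg, 120 mm in diameter, 8 mm thick. Origin: centre of its underside, z up, +x to the notch. Underside 32 mm above the bench at the start (3.5 mm over the key), 20 mm when seated. A sideways push of 1 to 2 N on a peg turns it either way (push along the peg's circle: a push outward or inward jams it); it stays where left.
- notch (a point): The disc's single rim notch: 14 mm wide, open at the rim, its floor 46 mm from the axis. The point lies at 53 mm from the axis on the level of the underside, midway across the notch; it comes over key when the disc is turned right. Axes as the disc's.
- boss_top (a point): Centre of the flat top of the disc's boss (32 mm diameter), 40 mm above the disc's underside and 18 mm above the pegs' tops: the place to press.
- peg1 (a point): Centre of the top of a round upright peg on the disc, 14 mm in diameter, 14 mm tall above the disc's upper face, 44 mm from the axis, 60 degrees counterclockwise (from above) from the notch. Axes as the disc's.
- peg2 (a point): Centre of the top of a round upright peg on the disc, 14 mm in diameter, 14 mm tall above the disc's upper face, 44 mm from the axis, opposite the notch. Axes as the disc's.
- peg3 (a point): Centre of the top of a round upright peg on the disc, 14 mm in diameter, 14 mm tall above the disc's upper face, 44 mm from the axis, 60 degrees clockwise (from above) from the notch. Axes as the disc's.
- collar (a joint): Slide of the black friction collar (60 mm diameter) under the disc, in m: 0 at the start (up), 0.012 when the disc is seated, grows downward. It carries the disc's weight without sinking, yields to a push of about 4 to 7 N on the boss and stays down where it is left. With the notch not over the key the disc is stopped by the key after 3.5 mm.
- bell: Bystander, stays where it is: bicycle bell, 53x66x31 mm. Origin: centre of its underside.
- tape: Bystander, stays where it is: roll of black tape lying flat, 62x60x19 mm. Origin: centre of its underside.
- front_hub: Bystander, stays where it is: bare front wheel hub, 94x64x45 mm. Origin: centre of its underside.
- tyre_lever: Bystander, stays where it is: tyre lever, 17x116x13 mm. Origin: centre of its underside.

How it is judged:
At the end, for the whole second after the job is handed in: The disc rests on the seat (underside within 1.5 mm of 20 mm above the bench, collar down more than 10.5 mm), level within 0.03 rad, with its notch on the key (notch point within 5 mm of the key point, seen from above), at rest (value of joint collar above 0.0105 m and z of disc in the frame of stand below 0.0215 m and horizontal distance between notch and key below 0.005 m and angle between disc's own z axis and vertical below 0.03 rad and linear speed of disc below 0.01 m/s); the robot touches nothing.
It fails at once if the disc is lifted (underside more than 39 mm above the bench; it starts at 32 mm) (z of disc in the frame of stand above 0.039 m).
It fails at once if a bystander (bell, tape, front hub, tyre lever) is moved more than 20 mm (distance of any of bell, tape, front_hub, tyre_lever from where it was at the start of the episode above 0.02 m).
It also fails if it takes over 72 s, if anything falls off the work surface, if the arm or the gripper's body presses on something with over 40 N, if the wrist force passes 120 N, or if a joint passes its speed limit or range.

## Working session

There is one attempt and no reset: what is moved stays moved. The work goes in short steps, Python scripts to look and compute and a shell command to move; the robot and the scene stay as the last step left them, time stands still between calls to the robot, and variables do not carry over. Pictures are saved under pics/ and viewed, about 8 in all and at most 12, crops included, and the job is handed in when it is done.

```bash
mkdir -p pics; cat > h.py <<'E'
import numpy as np, cv2
from station import manip
def snap(cam,name):
    im=np.array(manip.snapshot(cam)); cv2.imwrite(f'pics/{name}.png',im[:,:,::-1]); return im
def ray(cam,u,v):
    c=manip.camera_info(cam); R=np.array(c['R']);t=np.array(c['t'])
    d=np.array([(u-c['cx'])/c['fx'],(v-c['cy'])/c['fy']]); s=d.copy()
    for _ in range(20): s=d/(1+c['k1']*(s@s))
    return -R.T@t, R.T@np.array([s[0],s[1],1])
def onplane(cam,u,v,z):
    o,d=ray(cam,u,v); return o+d*(z-o[2])/d[2]
def proj(cam,X):
    c=manip.camera_info(cam); p=np.array(c['R'])@np.array(X)+np.array(c['t']); s=p[:2]/p[2]; s=s*(1+c['k1']*(s@s))
    return np.array([c['fx']*s[0]+c['cx'],c['fy']*s[1]+c['cy']])
E
python3 - <<'E'
from h import *
for c in('scene','top'):
    snap(c,c+'0'); i=manip.camera_info(c); print(c,i['fx'],i['k1'],ray(c,i['cx'],i['cy']))
s=manip.sense();print(s['t'],s['tcp_pos'],s['tool_rot'],s['force'])
E
```

```text
scene 403.5816571354167 -0.0928740329209331 (array([-0.02213508, -0.15383397,  0.67793267]), array([ 0.62697596,  0.34298144, -0.69947471]))
top 500.4903347991741 -0.03426996092967714 (array([0.40133817, 0.14288373, 1.28428455]), array([ 0.09584267, -0.01611469, -0.99526604]))
0.1 [0.13795555 0.60926714 0.40382998] [ 7.81332790e-01  6.24113863e-01 -8.57723021e-04  4.70398436e-04] [0.18547751 0.26242573 0.55803429]
```

View pics/top0.png

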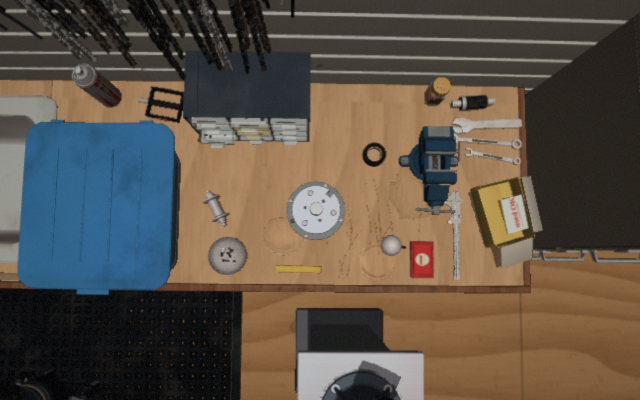

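View pics/scene0.png

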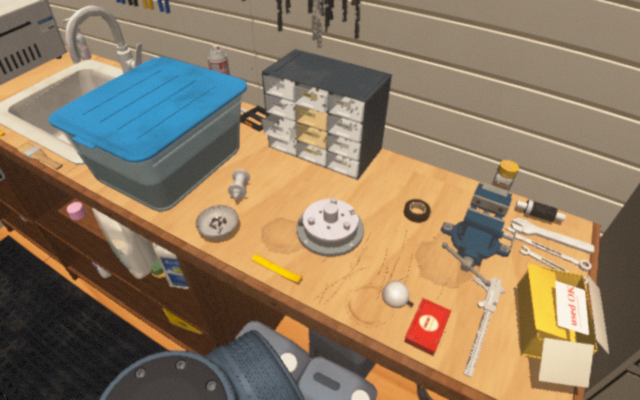

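The top view shows the disc on its stand near (316,210), with what looks like a notch near (331,193). The tape is at (374,154), the hub at (216,208), the lever at (298,269) and the bell at (392,245). I'll crop in.

```bash
python3 - <<'E'
from h import *
a=cv2.imread('pics/top0.png')[170:250,276:356]; b=cv2.imread('pics/scene0.png')[185:265,285:375]
a=cv2.resize(a,(480,480),interpolation=3); b=cv2.resize(b,None,fx=6,fy=6,interpolation=3)[:, :320*2]
cv2.imwrite('pics/c0.png',a);cv2.imwrite('pics/c1.png',b)
print(onplane('top',316,210,.0),onplane('top',316,209,.072),onplane('scene',331,207,.072))
print(proj('top',[.138,.61,.4]),proj('top',[0,0,0]))
for n,u,v in(('tape',374,154),('hub',216,208),('lever',298,269),('bell',392,245),('vise',437,165),('bin',175,200),('drawers',310,140)):print(n,onplane('top',u,v,.02))
E
```

```text
[0.50828767 0.11695566 0.        ] [0.50473123 0.11843342 0.072     ] [0.50869336 0.11654376 0.072     ]
[ 32.45570032 401.64083293] [360.78691522 413.3167283 ]
tape [ 0.65274778 -0.03029552  0.02      ]
hub [0.50871771 0.3705115  0.02      ]
lever [0.35769626 0.16101496 0.02      ]
bell [ 0.42009827 -0.0756402   0.02      ]
vise [ 0.62643811 -0.19299178  0.02      ]
bin [0.52782532 0.47500181 0.02      ]
drawers [0.68696473 0.13456995 0.02      ]
```

View pics/c0.png

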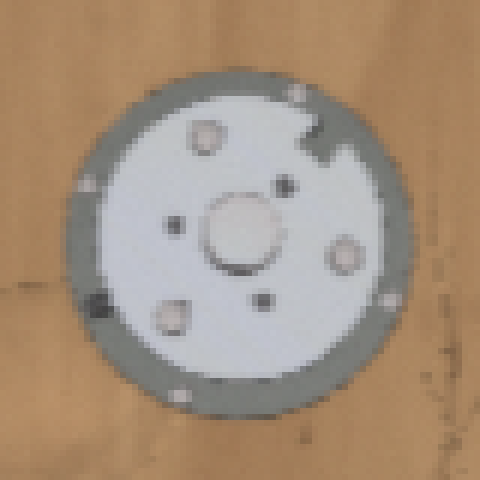

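View pics/c1.png

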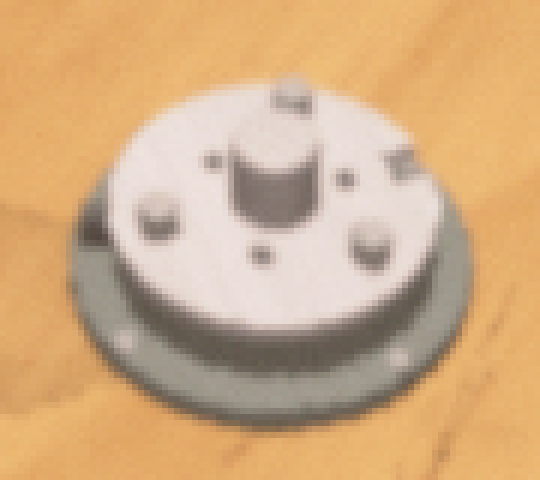

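The crop (×6) shows pegs at (206,137), (345,256) and (172,317), the notch near (325,142), the key at (98,305) and the boss at (241,232).

```bash
cat > meas.py <<'E'
from h import *
from scipy.optimize import least_squares
def P(x,y,z): return onplane('top',276+(x+.5)/6-.5,170+(y+.5)/6-.5,z)[:2]
E
python3 - <<'E'
from meas import *
im=cv2.imread('pics/top0.png').astype(int)
peg=[P(206,137,.053),P(345,256,.053),P(172,317,.053)]
key=P(98,305,.0285); notch=P(322,142,.04); boss=P(241,231,.072)
hsv=cv2.cvtColor(im.astype('uint8'),cv2.COLOR_BGR2HSV)
sub=im[170:250,276:356]
w=((sub.min(2)>170)).astype('uint8'); nb=(np.abs(sub[:,:,2]-sub[:,:,0])<35).astype('uint8')
for n,m,z in(('disc',w,.04),('stand',nb,.012)):
    cs,_=cv2.findContours(m,0,1); c=max(cs,key=cv2.contourArea); h=cv2.convexHull(c)
    pts=np.array([onplane('top',276+p[0][0],170+p[0][1],z)[:2] for p in h]); 
    r=least_squares(lambda q:np.hypot(*(pts-q[:2]).T)-q[2],[.5,.12,.06]); print(n,r.x, r.cost)
# peg circle: opposite geometry: circle 44mm
pg=np.array(peg); r=least_squares(lambda q:np.hypot(*(pg-q[:2]).T)-.044,[.5,.12]); C=r.x
print('axis pegs',C,r.fun,'boss',boss)
for C in (r.x,boss):
  a=lambda p:np.degrees(np.arctan2(p[1]-C[1],p[0]-C[0]))
  print([round(a(p),1) for p in peg],'notch',a(notch),np.hypot(*(notch-C)),'key',a(key),np.hypot(*(key-C)))
from scipy.spatial.transform import Rotation as Ro
s=manip.sense();print(Ro.from_quat(s['tool_rot']).as_matrix().round(3))
E
```

```text
disc [0.50723127 0.11876439 0.05823686] 1.2044280734398603e-06
stand [0.50679493 0.11893447 0.07413329] 1.0057202492915162e-06
axis pegs [0.50636389 0.11873198] [-0.00038493 -0.00038282 -0.00038488] boss [0.506961  0.1190636]
[np.float64(19.8), np.float64(-100.0), np.float64(140.2)] notch -39.405682610664165 0.05314877119181269 key 114.90394828674025 0.06507775978567441
[np.float64(19.7), np.float64(-100.7), np.float64(141.0)] notch -40.09375436945315 0.052901728504100125 key 115.50415728727882 0.06503198599282187
[[ 0.221  0.975 -0.001]
 [ 0.975 -0.221 -0.002]
 [-0.002 -0.    -1.   ]]
```

```bash
python3 -m jog '[[[42,-60,0,-10.5],[42,-60,0,-10.5],[42,-60,0,-10.5],[42,-60,0,-10.5],[42,-60,0,-10.5],[42,-60,0,-10.5],[42,-60,0,-10.5],[42,-60,0,-10.5]]]' 0 20
python3 -m jog '[[[2,-47,0,-10.5],[0,0,-10,-10.5],[0,0,-15,-10.5],[0,0,-20,-10.5],[0,0,-20,-10.5],[0,0,-20,-10.5],[0,0,-15,-10.5],[0,0,0,-10.5]]]'
python3 -m jog '[[[0,0,0,-10.5],[0,0,0,-6.7],[0,0,0,0],[0,0,0,0],[0,0,0,0],[0,0,0,0],[0,0,0,0],[0,0,0,0]]]'
cat > st.py <<'E'
from h import *
from scipy.spatial.transform import Rotation as Ro
C=np.array([.5067,.1189])
def state():
    s=manip.sense(); M=Ro.from_quat(s['tool_rot']).as_matrix(); p=np.array(s['tcp_pos']); tip=p+.173*M[:,2]
    d=tip[:2]-C; psi=np.degrees(np.arctan2(M[1,0],M[0,0]))
    print('t',s['t'],'tip',(tip*1e3).round(1),'yaw',psi.round(1),'rad',(np.hypot(*d)*1e3).round(1),'ang',np.degrees(np.arctan2(d[1],d[0])).round(1),'F',np.round(s['force'],2),'gap',s['finger_gap'])
    return tip,psi
def goal(th,back=.018,rho=.044):
    a=np.radians(th); return C+rho*np.array([np.cos(a),np.sin(a)])-back*np.array([-np.sin(a),np.cos(a)])
E
python3 - <<'E'
from st import *
tip,psi=state(); print((goal(-108)-tip[:2])*1e3)
E
```

```text
t: 1.1
tcp_pos: [0.4256, 0.1981, 0.4046]
tool_rot: [0.998, -0.062, -0.0, -0.0]
force: [0.4, 0.5, -0.5]
finger_gap: 0.004
t: 2.1
tcp_pos: [0.4263, 0.1528, 0.3034]
tool_rot: [-0.7, 0.714, 0.001, -0.001]
force: [0.0, 0.2, -0.1]
finger_gap: 0.002
t: 3.1
tcp_pos: [0.4268, 0.1529, 0.3047]
tool_rot: [-0.588, 0.809, -0.0, 0.0]
force: [0.0, -0.5, -0.1]
finger_gap: 0.002
t 3.1 tip [426.8 152.9 131.7] yaw -108.0 rad 86.8 ang 156.9 F [ 0.03 -0.46 -0.06] gap 0.0020890946021421427
[ 49.17537407 -70.29136339]
```

```bash
python3 -m jog '[[[16,-23,0,0],[16,-23,0,0],[17,-24,0,0],[0,0,-20,0],[0,0,-25,0],[0,0,-25,0],[0,0,0,0],[0,0,0,0]]]'
python3 - <<'E'
from st import *
tip,psi=state(); print((goal(-108)-tip[:2])*1e3)
a=snap('scene','s1')[170:270,270:400]; b=snap('top','t1')[150:250,266:366]
o=np.hstack([cv2.resize(a,None,fx=3.5,fy=3.5,interpolation=2),cv2.resize(b,(345,350),interpolation=2)]); cv2.imwrite('pics/v1.png',o[:,:,::-1])
E
```

```text
t: 4.1
tcp_pos: [0.4761, 0.083, 0.2352]
tool_rot: [-0.588, 0.809, -0.0, 0.0]
force: [-0.6, 1.2, -0.2]
finger_gap: 0.003
t 4.1 tip [476.2  82.9  62.2] yaw -108.0 rad 47.2 ang -130.3 F [-0.6   1.18 -0.21] gap 0.0032095913202026473
[-0.18397046 -0.32603968]
```

View pics/v1.png

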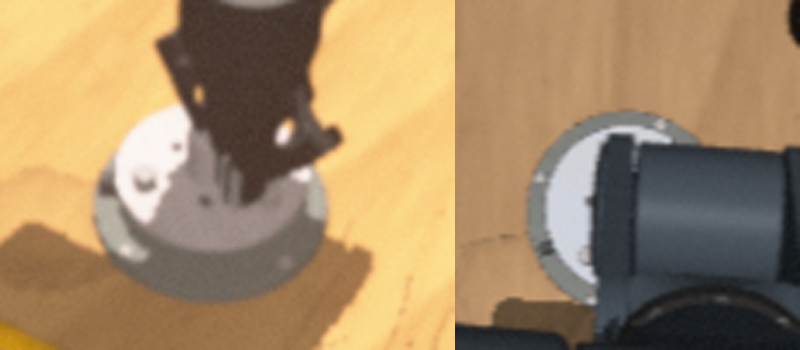

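The scene view shows the shut fingers above the disc between peg 3 and peg 2, and peg 3 is hidden behind them. The side linkages flare above the boss height. I'll go down to tip z ≈ 47 mm.

```bash
python3 -m jog '[[[0,0,-5,0],[0,0,-5,0],[0,0,-5,0],[0,0,0,0],[0,0,0,0],[0,0,0,0],[0,0,0,0],[0,0,0,0]]]'
python3 - <<'E'
from st import *
tip,psi=state(); print((goal(-108)-tip[:2])*1e3)
# 8 deg-per-row tangential table
for th in range(-108,61,6): print(th,((goal(th+6)-goal(th))*1e3).round(1),end='; ')
E
```

```text
t: 5.2
tcp_pos: [0.4758, 0.0829, 0.2198]
tool_rot: [-0.588, 0.809, -0.0, 0.0]
force: [0.5, -0.2, -0.5]
finger_gap: 0.001
t 5.2 tip [475.8  82.9  46.8] yaw -108.0 rad 47.4 ang -130.6 F [ 0.54 -0.22 -0.45] gap 0.0007975445139018693
[ 0.1499829  -0.31723551]
-108 [ 4. -3.]; -102 [ 4.3 -2.6]; -96 [ 4.5 -2.1]; -90 [ 4.7 -1.6]; -84 [ 4.8 -1.1]; -78 [ 4.9 -0.6]; -72 [ 5.  -0.1]; -66 [5.  0.4]; -60 [4.9 0.9]; -54 [4.8 1.4]; -48 [4.6 1.9]; -42 [4.4 2.4]; -36 [4.1 2.8]; -30 [3.8 3.2]; -24 [3.4 3.6]; -18 [3. 4.]; -12 [2.6 4.3]; -6 [2.1 4.5]; 0 [1.6 4.7]; 6 [1.1 4.8]; 12 [0.6 4.9]; 18 [0.1 5. ]; 24 [-0.4  5. ]; 30 [-0.9  4.9]; 36 [-1.4  4.8]; 42 [-1.9  4.6]; 48 [-2.4  4.4]; 54 [-2.8  4.1]; 60 [-3.2  3.8];
```

```bash
python3 -m jog '[[[4.1,-3.3,0,6],[4.3,-2.6,0,6],[4.5,-2.1,0,6],[4.7,-1.6,0,6],[4.8,-1.1,0,6],[4.9,-0.6,0,6],[5,-0.1,0,6],[5,0.4,0,6]]]'
python3 - <<'E'
from st import *
tip,psi=state(); print((goal(-60)-tip[:2])*1e3)
b=snap('top','t2')[150:250,256:376]; a=snap('scene','s2')[170:270,270:390]
o=np.hstack([cv2.resize(a,None,fx=3.3,fy=3.3,interpolation=2),cv2.resize(b,None,fx=3.3,fy=3.3,interpolation=2)]); cv2.imwrite('pics/v2.png',o[:,:,::-1])
E
```

```text
t: 6.2
tcp_pos: [0.5127, 0.0718, 0.2197]
tool_rot: [0.867, -0.498, -0.001, 0.0]
force: [-1.5, -0.4, 0.7]
finger_gap: 0.002
t 6.2 tip [512.4  71.8  46.7] yaw -59.8 rad 47.4 ang -83.1 F [-1.5 -0.4  0.7] gap 0.0016480480193480386
[ 0.6958294  -0.01635493]
```

View pics/v2.png

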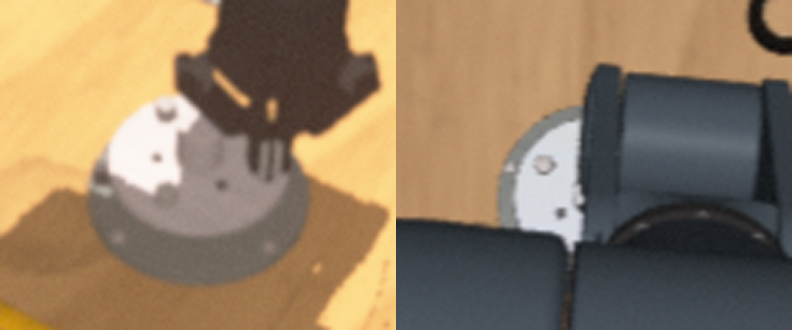

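Peg 1 now shows in the top view at crop (543,163), which is px ≈ (300.5,199.4). The disc is turning and the push force is about 1.5 N, so I'll continue.

```bash
python3 -c "
from st import *
p=onplane('top',300.5,199.4,.054)[:2]-C;print(np.degrees(np.arctan2(p[1],p[0])),np.hypot(*p))"
python3 -m jog '[[[4.9,0.9,0,6],[4.8,1.4,0,6],[4.6,1.9,0,6],[4.4,2.4,0,6],[4.1,2.8,0,6],[3.8,3.2,0,6],[3.4,3.6,0,6],[3,4,0,6]]]'
python3 - <<'E'
from st import *
tip,psi=state(); print((goal(-12)-tip[:2])*1e3)
E
```

```text
58.70887742658023 0.04412628206963473
t: 7.3
tcp_pos: [0.5458, 0.0921, 0.2196]
tool_rot: [0.995, -0.103, -0.0, 0.0]
force: [-0.4, -1.3, -0.2]
finger_gap: 0.002
t 7.3 tip [545.6  92.   46.6] yaw -11.9 rad 47.3 ang -34.6 F [-0.35 -1.3  -0.16] gap 0.0021809881557516507
[0.3798267  0.11998597]
```

```bash
python3 -m jog '[[[2.6,4.3,0,6],[2.1,4.5,0,6],[1.6,4.7,0,6],[1.1,4.8,0,6],[0.6,4.9,0,6],[0.1,5,0,6],[-0.4,5,0,6],[-0.9,4.9,0,6]]]'
python3 -m jog '[[[-1.2,4.8,0,6],[-1.9,4.6,0,6],[0,0,0,0],[0,0,0,0],[0,0,0,0],[0,0,0,0],[0,0,0,0],[0,0,0,0]]]'
python3 - <<'E'
from st import *
tip,psi=state(); print((goal(48)-tip[:2])*1e3)
b=snap('top','t3')[150:250,256:376]; a=snap('scene','s3')[170:270,270:390]
o=np.hstack([cv2.resize(a,None,fx=3.3,fy=3.3,interpolation=2),cv2.resize(b,None,fx=3.3,fy=3.3,interpolation=2)]); cv2.imwrite('pics/v3.png',o[:,:,::-1])
E
```

```text
t: 8.3
tcp_pos: [0.5527, 0.1301, 0.2196]
tool_rot: [0.951, 0.31, -0.0, 0.0]
force: [0.2, -1.4, -0.1]
finger_gap: 0.002
t: 9.3
tcp_pos: [0.5498, 0.1396, 0.2197]
tool_rot: [0.913, 0.407, -0.0, -0.0]
force: [0.5, -0.2, 0.7]
finger_gap: 0.001
t 9.3 tip [549.8 139.6  46.7] yaw 48.0 rad 47.8 ang 25.7 F [ 0.48 -0.17  0.69] gap 0.0007927544449011023
[-0.26862396 -0.04336818]
```

View pics/v3.png

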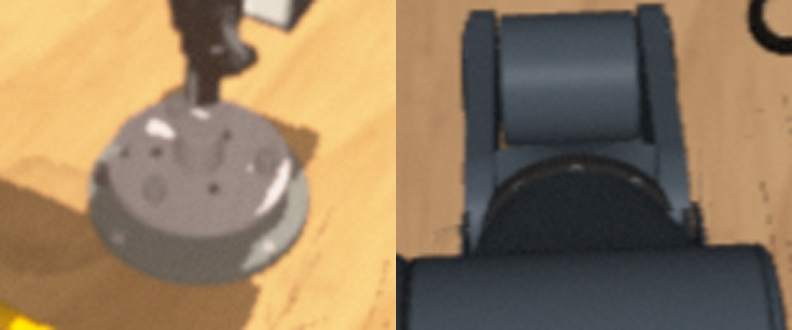

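The scene view shows the fingers near the far right side of the disc, and the disc is mostly shadowed. I'll push the last 7° to the nominal angle, then back off, rise and move aside for a clear look.

```bash
python3 -m jog '[[[-1.4,2.6,0,3.5],[-1.7,2.5,0,3.5],[0,0,0,0],[0,0,0,0],[5,-3.5,0,0],[0,0,20,0],[0,0,30,0],[0,0,30,0]]]'
python3 -m jog '[[[0,40,5,0],[0,40,5,0],[0,40,0,0],[0,40,0,0],[0,30,0,0],[0,10,0,0],[0,0,0,0],[0,0,0,0]]]'
python3 - <<'E'
from st import *
state()
b=snap('top','t4')[170:250,276:356]; a=snap('scene','s4')[185:265,285:365]
o=np.hstack([cv2.resize(b,(480,480),interpolation=3),cv2.resize(a,(320,320),interpolation=3).repeat(1,0)if 0 else cv2.copyMakeBorder(cv2.resize(a,(320,320),interpolation=3),0,160,0,0,cv2.BORDER_CONSTANT)]); cv2.imwrite('pics/v4.png',o[:,:,::-1])
E
```

```text
t: 10.4
tcp_pos: [0.552, 0.1409, 0.3003]
tool_rot: [0.887, 0.462, -0.0, -0.0]
force: [-0.3, -0.1, -0.3]
finger_gap: -0.004
t: 11.4
tcp_pos: [0.5519, 0.34, 0.3096]
tool_rot: [0.887, 0.461, -0.001, 0.0]
force: [0.2, -0.2, 0.7]
finger_gap: 0.0
t 11.4 tip [551.7 339.9 136.6] yaw 55.0 rad 225.5 ang 78.5 F [ 0.25 -0.16  0.69] gap 0.0001742520037462669
```

View pics/v4.png

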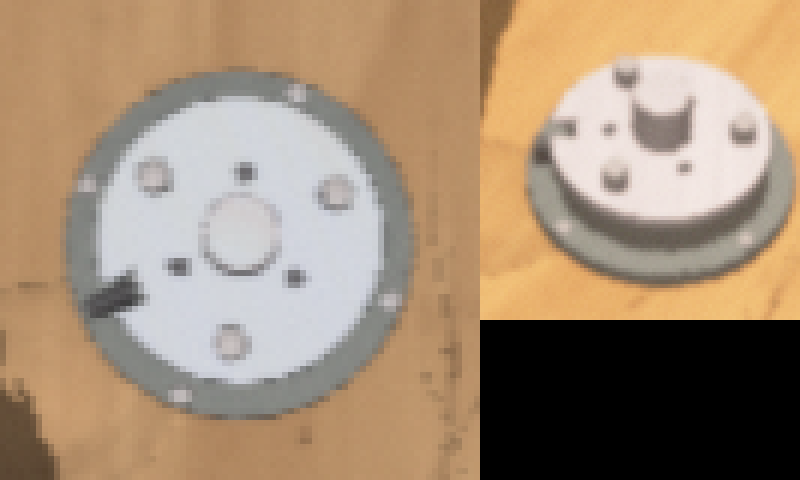

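The notch now lies over the key, the dark bar from (85,305) to (142,285). The pegs are at (155,175), (335,192) and (231,343). Next I'll compute the angle error.

```bash
python3 - <<'E'
from meas import *
pg=np.array([P(335,192,.054),P(155,175,.054),P(231,343,.054)])
c=least_squares(lambda q:np.hypot(*(pg-q).T)-.044,[.5,.12]).x
a=lambda p,c:np.degrees(np.arctan2(p[1]-c[1],p[0]-c[0]))
def pegc(px,z=.053):
    pass
print('axis',c,'peg angs',[a(p,c).round(1) for p in pg],'notch est',[(a(p,c)+o).round(1)%360 for p,o in zip(pg,(60,-60,180))] if 0 else '')
print('notch from peg3+60, peg1-60, peg2-180:', [((a(pg[i],c)+o)%360).round(1) for i,o in ((0,60),(1,-60),(2,180))],[((a(pg[i],c)+o)%360).round(1) for i,o in ((0,-60),(1,60),(2,180))], [((a(pg[i],c))%360).round(1) for i in range(3)])
im=cv2.imread('pics/t4.png')[170:250,276:356].max(2)
# dark key pixels
ys,xs=np.where(im<95); m=(xs>11)&(xs<25)&(ys>43)&(ys<55)
w=(110-im[ys[m],xs[m]].astype(float))
for z in(.0285,.025): 
  k=np.array([onplane('top',276+x,170+y,z)[:2] for x,y in zip(xs[m],ys[m])]); cen=np.average(k,axis=0,weights=w)
  print('key',m.sum(),[(a(cen,cc).round(1),np.hypot(*(cen-cc)).round(4)) for cc in(c,(.5067,.1189))])
# notch edges: white profile along circle r=55mm at z=.04, angles
g=im.astype(float)
for r in(.050,.055):
  v=[]
  for t in np.arange(95,136,2.):
    u=proj('top',[c[0]+r*np.cos(np.radians(t)),c[1]+r*np.sin(np.radians(t)),.04])-[276,170]
    v.append(int(cv2.remap(g.astype('float32'),np.float32([[u[0]]]),np.float32([[u[1]]]),1)[0,0]))
  print(r,v)
E
```

```text
axis [0.50577685 0.11910622] peg angs [np.float64(-63.6), np.float64(54.1), np.float64(175.7)] notch est 
notch from peg3+60, peg1-60, peg2-180: [np.float64(356.4), np.float64(354.1), np.float64(355.7)] [np.float64(236.4), np.float64(114.1), np.float64(355.7)] [np.float64(296.4), np.float64(54.1), np.float64(175.7)]
key 32 [(np.float64(115.2), np.float64(0.058)), (np.float64(115.9), np.float64(0.0586))]
key 32 [(np.float64(115.0), np.float64(0.058)), (np.float64(115.7), np.float64(0.0586))]
0.05 [216, 217, 217, 217, 216, 197, 156, 106, 90, 83, 93, 88, 81, 98, 149, 207, 216, 219, 218, 218, 218]
0.055 [218, 218, 218, 217, 217, 211, 176, 127, 90, 79, 82, 73, 67, 108, 169, 214, 217, 219, 219, 219, 220]
```

The notch edges are centred at 115.1° and the key is at 115.2–115.9°, well inside the ±2.7° clearance. I'll move over the boss.

```bash
python3 -m jog '[[[-9,-44,0,0],[-9,-44,0,0],[-9,-44,0,0],[-9,-44,0,0],[-9,-45,0,0],[0,0,-20,0],[0,0,-20,0],[0,0,-14,0]]]'
python3 - <<'E'
from st import *
t,_=state(); print((C-t[:2])*1e3)
E
```

```text
t: 12.5
tcp_pos: [0.5066, 0.1193, 0.2552]
tool_rot: [0.887, 0.461, -0.0, -0.0]
force: [0.3, -0.6, 0.1]
finger_gap: -0.002
t 12.5 tip [506.5 119.3  82.2] yaw 54.9 rad 0.4 ang 112.0 F [ 0.29 -0.59  0.15] gap -0.00234052384780962
[ 0.16033809 -0.39734037]
```

Down to about 68 mm first (before any key stop at 68.5), checking the force.

```bash
python3 -m jog '[[[0,0,-4,0],[0,0,-3,0],[0,0,-2,0],[0,0,-2,0],[0,0,-2,0],[0,0,-1,0],[0,0,0,0],[0,0,0,0]]]'; python3 -c "
from st import *
state()"
python3 -m jog '[[[0,0,-1,0],[0,0,-1,0],[0,0,-1,0],[0,0,-1,0],[0,0,-1,0],[0,0,0,0],[0,0,0,0],[0,0,0,0]]]'; python3 -c "
from st import *
state()"
```

```text
t: 13.5
tcp_pos: [0.5069, 0.1203, 0.2422]
tool_rot: [0.887, 0.462, 0.001, 0.0]
force: [-0.2, 0.8, 5.0]
finger_gap: 0.002
t 13.5 tip [507.1 120.4  69.2] yaw 55.0 rad 1.5 ang 75.5 F [-0.25  0.85  5.01] gap 0.002136346545306503
t: 14.5
tcp_pos: [0.5069, 0.1203, 0.237]
tool_rot: [0.887, 0.462, 0.0, 0.0]
force: [0.1, 0.7, 4.9]
finger_gap: 0.001
t 14.5 tip [507.  120.3  64. ] yaw 55.0 rad 1.5 ang 76.8 F [0.13 0.74 4.88] gap 0.0007217641122518541
```

The boss is down to 64 mm at 5 N, past the 68.5 mm stop, so the notch is on the key. I'll continue to the seat at 60 mm.

```bash
python3 -m jog '[[[0,0,-1,0],[0,0,-1,0],[0,0,-1,0],[0,0,-1,0],[0,0,-0.5,0],[0,0,-0.5,0],[0,0,0,0],[0,0,0,0]]]'; python3 -c "
from st import *
state()"
```

```text
t: 15.5
tcp_pos: [0.5068, 0.1204, 0.2334]
tool_rot: [0.887, 0.462, 0.001, 0.0]
force: [-2.5, 0.6, 16.3]
finger_gap: -0.003
t 15.5 tip [507.1 120.4  60.4] yaw 55.0 rad 1.5 ang 74.7 F [-2.48  0.57 16.29] gap -0.0027748250239742122
```

```bash
python3 -m jog '[[[0,0,-0.5,0],[0,0,-0.5,0],[0,0,0,0],[0,0,0,0],[0,0,0,0],[0,0,0,0],[0,0,0,0],[0,0,0,0]]]'; python3 -c "
from st import *
state()"
python3 -m jog '[[[0,0,10,0],[0,0,25,0],[0,0,40,0],[0,40,0,0],[0,50,0,0],[0,50,0,0],[0,50,0,0],[0,20,0,0]]]'
python3 - <<'E'
from st import *
state()
b=snap('top','t5')[170:250,276:356]; a=snap('scene','s5')[185:265,285:365]
o=np.hstack([cv2.resize(x,(400,400),interpolation=3) for x in(b,a)]); cv2.imwrite('pics/v5.png',o[:,:,::-1])
A=cv2.imread('pics/top0.png');B=cv2.imread('pics/t5.png')
for n,u,v in(('tape',374,154),('hub',216,208),('lever',298,269),('bell',392,245)):
    print(n,np.abs(A[v-15:v+15,u-22:u+22].astype(int)-B[v-15:v+15,u-22:u+22]).mean().round(1))
E
```

```text
t: 16.5
tcp_pos: [0.5068, 0.1204, 0.2333]
tool_rot: [0.887, 0.462, 0.001, 0.0]
force: [-3.9, 0.7, 23.5]
finger_gap: -0.0
t 16.5 tip [507.1 120.4  60.3] yaw 55.0 rad 1.5 ang 73.3 F [-3.86  0.69 23.47] gap -0.0002542139154915607
t: 17.5
tcp_pos: [0.5062, 0.3325, 0.3052]
tool_rot: [0.886, 0.463, -0.0, -0.0]
force: [-0.9, -0.6, -0.2]
finger_gap: 0.0
t 17.5 tip [506.1 332.5 132.2] yaw 55.2 rad 213.6 ang 90.1 F [-0.91 -0.62 -0.21] gap 0.0004495367309419261
tape 8.9
hub 66.4
lever 29.6
bell 10.3
```

View pics/v5.png

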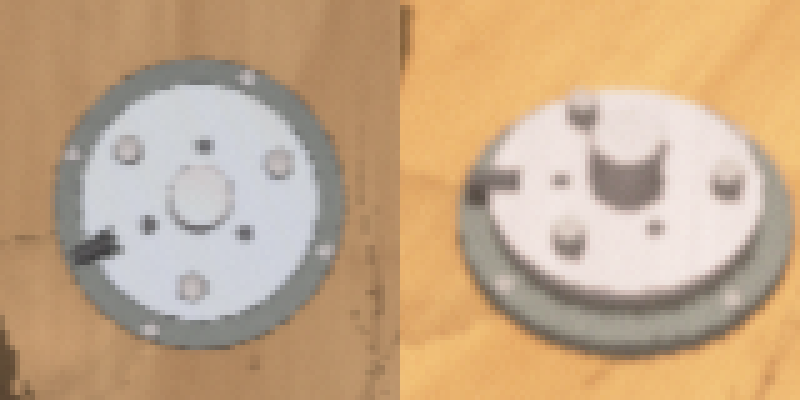

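The disc is low and level in the scene view, with the key filling the notch. The stop was rigid at 60.3 mm under 23 N. The robot is clear, so I'll hand in.

```bash
python3 -c "
from h import *
print(manip.sense()['force'],manip.sense()['t']); print(manip.sign_off())"
```

```text
[-0.64998473 -0.6315784  -0.34934849] 17.6
the job is handed in; nothing more can be done
None
```

The disc is turned onto the key and pressed fully home, and the job was handed in at 17.6 s. No verdict was reported.

- **Turning:** I pushed peg 3 about 155° counterclockwise with the shut fingertips, at roughly 1.5 N. Before pressing, the notch was centred at about 115.1° and the key measured 115.2 to 115.9°, so the error was under 1°. I did not re-measure the notch after seating; the last picture shows the key lying in it.
- **Pressing:** The boss went down at about 5 N, past the point where an uncovered key would have stopped it. It met a hard stop with the fingertip at 60.3 mm above the bench, where a seated boss should be at 60 mm. It did not move further under 23 N.
- **Level:** The last pictures show the disc level on the stand. I judged this by eye.
- **Bystanders:** The before/after picture comparison showed little change at the tape and bell. At the front hub and tyre lever it showed large differences, probably because the arm or its shadow covers them in the last picture. I did not look closer to confirm that, though the planned path kept well clear of both.
- **At hand-in:** The fingertips were raised to about 132 mm, 21 cm to the side of the disc. The force reading was within 1 N of zero, like the readings in free air.

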